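# Put the kettle on the big burner and light it

### The job

Slide the kettle sideways along the grates, without lifting it, from the small burner until it stands centred over the big burner. Then push the big burner's gas knob fully in, turn it a quarter turn anticlockwise to the large flame mark, and finish while still holding it there fully pushed in, as one must until the flame safety device takes; leave the small burner's knob and the things on the counter alone.

Things in the scene. Friction and masses are not known exactly. Their poses are not given: they have to be found in the camera images.
- kettle_handle (a point): mid-point of the kettle's grip: a level black bar 92 mm long, 20 mm thick, on a bail over the lid, on the kettle's axis, 155 mm above its flat underside and 36 mm above its lid knob. x runs along the bar towards the spout, z up. The kettle is steel, round, loose, 0.6 to 0.9 kg, 160 mm across; its spout reaches 110 mm from the axis.
- kettle_base (a point): centre of the kettle's flat underside (146 mm across), straight below the handle centre; same axes as the handle.
- big_hob: hob unit with the big burner (brass ring 120 mm across): a fixed steel tray 510 (x) by 290 mm (y). Origin: on the burner's axis, at the tray's underside; x away from the robot, y left, z up. Flat iron grate 285 (y) by 270 mm, its top 44 mm above the origin, level with the twin unit's (10 mm gap); a pot slides across at friction 0.25. The knob's axis is at x = -200 mm, y = 0.
- small_hob: twin hob unit with the small burner (brass ring 60 mm across), 295 mm to the left or to the right of the big one along y; same build, axes and knob place. The kettle starts over it.
- big_knob (a point): the big burner's gas knob, black: a round skirt 52 mm across, 8 mm thick, with a grip bar across its top, 46 mm long, 14 mm thick, 27 mm high. Point on the knob's axis, 13 mm below the bar's top, 14 mm above the skirt's top. x runs along the bar towards its white pointer line (at off: along the hob's x), z up. Moves with the knob.
- big_press (a joint): how far the big burner's knob is pushed in, straight down, m: 0 free, 0.006 fully in (stop). A spring pushes it out: 5 N at the first, 11 N fully in; let go, it comes out again.
- big_turn (a joint): turn of the big burner's knob, rad: 0 off (pointer away from the robot), growing anticlockwise seen from above; 1.57 the large flame mark (pointer to the hob's +y), 3.1 the end stop. At off a lock lets it turn only 0.1 to 0.2 rad unless it is pushed in by more than 4 mm. Stays where left; friction 0.05 N m.
- small_knob (a point): the small burner's knob, the same as the other; to be left alone.
- small_turn (a joint): turn of the small burner's knob, rad, 0 is off.
- bowl_mid (a point): steel bowl, 150 mm across, 65 mm high, on the counter left of the stove; this point is its centre, half-way up. Leave alone.
- mug_mid (a point): white mug, 82 mm across, 90 mm high, left of the stove, centre half-way up. Leave alone.
- spice_jar_mid (a point): amber glass jar with steel cap, 56 mm across, 110 mm high, right of the stove, centre half-way up. Leave alone.
- grater_mid (a point): steel box grater, about 90 by 70 mm, 200 mm high with its handle, right of the stove; point 85 mm up. Leave alone.
Not all that is in view belongs to the job. What is shaped like the part that bears kettle_handle but pink is not meant.

How it is judged (in metres and radians):
On the way:
1. the kettle stands centred over the big burner, at rest, with that burner's knob still off (horizontal distance between kettle_base and big_hob below 0.025 m and angle between kettle_base's own z axis and vertical below 0.06 rad and value of joint big_turn below 0.2 rad and value of joint big_press below 0.002 m and linear speed of kettle below 0.03 m/s), for 0.3 s.
At the end, for the whole second after the job is handed in: Kettle upright on the grate, its axis within 25 mm of the big burner's; big burner's knob at the large flame mark (1.25 to 1.9 rad) and held in by the fingers, at least 4.5 of its 6 mm and with over 3 N, through the last second; small burner's knob off (horizontal distance between kettle_base and big_hob below 0.025 m and z of kettle_base in the frame of big_hob below 0.048 m and angle between kettle_base's own z axis and vertical below 0.06 rad and value of joint big_press above 0.0045 m and value of joint big_turn between 1.25 and 1.9 rad and contact force between the fingers and big_hob above 3 N and value of joint small_turn below 0.2 rad); the arm keeps its last pose, push and grip.
It fails at once if the kettle is lifted off the grate by more than 12 mm (z of kettle_base in the frame of big_hob above 0.056 m).
It fails at once if the kettle is tipped by more than 0.25 rad (angle between kettle_base's own z axis and vertical above 0.25 rad).
It fails at once if the small burner's knob is turned (value of joint small_turn above 0.2 rad).
It fails at once if a thing on the counter is moved by more than 30 mm (distance of any of bowl_mid, mug_mid, spice_jar_mid, grater_mid from where it was at the start of the episode above 0.03 m).
It also fails if it takes over 54 s, if anything falls off the work surface, if the arm or the gripper's body presses on something with over 40 N, if the wrist force passes 120 N, or if a joint passes its speed limit or range.

### The arm

A 7-joint arm with a two-finger parallel gripper is mounted at the origin on the work surface. World frame = base frame: x ahead of the robot, y to its left, z up, the work surface at z = 0. Lengths are in mm, angles in rad, forces in N, time in s.
With the tool pointing down it reaches from about 425 to 950 mm from the base axis. Payload 16.7 kg.
Tool frame: the origin (TCP) lies at the very end of the fingers, on their centre line; the grasp point (between the pads) lies 19 mm behind it (env.grip_point_offset is the distance from the TCP to the grasp point, in mm); z points along the fingers, y is the line along which they close (so a half turn about z gives the same grasp; the last joint's range is limited). The gripper opens to 94 mm and grips with 3 to 60 N. Pads are 16 mm wide; open, the fingers measure 119 mm over their backs; the gripper's body (75 mm by 177 mm) begins 78 mm behind the grasp point.
Start: joints at [-1.288, 0.426, 0.074, 1.606, -0.034, 1.111, -0.067], TCP at [282.49, 613.004, 205.467] pointing down, gripper open.
Joint ranges: [-2.85, 2.85], [-0.5, 2.14], [-1.23, 1.37], [0.21, 2.46], [-1.02, 4.16], [0.16, 2.05], [-2.73, 2.73]. Speed limits (rad/s): [1.89, 1.89, 2.39, 2.39, 3.01, 3.01, 3.01].

### API

Orientations are given as a 3x3 rotation matrix whose columns are the frame's x, y, z axes.
In Python, from cell import read_state, optics, hand_in, regions_of, place_of, env gives the robot as it stands.
- The arm moves only by the shell command python3 -m crank 'ROWS' [FORCE]. ROWS is JSON, one flat list of numbers, 7 for each row, row after row: the shift along the world's x, y, z in m, then the turn, a rotation vector about the world's x, y, z in degrees, then the opening, from 0 (shut) to 1 (fully open). A call has 1 to 20 rows; each row is the pose to reach, as a shift and turn from the pose commanded when the call began; what a row does not reach only later rows make up. A row lasts 1/10 s, in which the tool goes at most 50 mm and 8.59 degrees, less where a joint would pass 70% of its speed; a pose out of reach is approached as far as the arm can. A call with a gripper value outside its range is refused whole. The fingers move at their own pace and stop on an object; FORCE is the grip in N (left out, the last holds). Time passes only in rows, so rows that repeat a pose let the fingers close. It gives the time, the measured TCP pose, the force, the opening and the grip force at its end, in the units of the state.
- read_state(): the state, without advancing time (a new reading comes with each control period).
- optics.grab_frame(name): name is "scene" or "top" or "wrist"; returns a dict with "frame" (400x640x3 uint8, red, green, blue), "fov_y" (degrees; the focal length in pixels is half the picture's height over the tangent of half this angle, whatever the lens; pixels are square), "cx", "cy" (the principal point, pixels), "cam_to_world" (4x4, takes a point from camera to world coordinates); the wrist camera has in their place "hand_eye" (4x4, takes a point from camera to tool coordinates, whose origin is the TCP and whose axes are the flange's). Camera axes: x right, y down, z forward; pixel columns grow to the right and rows downward; lengths in mm; the calibration is good to about 2 mm. A picture is of the moment at which its call begins: read the wrist's pose just before it. There is no depth.
- hand_in(): hands the job in; it is judged then, once.
Trained networks look in a picture, given as the dict that the camera call returned (one of the last four; its "shot" number tells which), for a name from the list of things; names that differ only in an ending like _2 or _b are one class to them, and where a whole thing is asked for, a point or a joint stands for the part that bears it (a point fixed in the world has none). Each returns a list of dicts, best first, with "score" (0 to 1); they miss things now and then, are a little off and sometimes report something else, mostly with a low value. They report only what shows in the picture. A call takes as long as a camera call. They do not tell look-alikes from the thing itself.
- regions_of(picture, query): "region" (400x640 bool, what is visible of it) and "point" ([column, row] in pixels, amid what is visible of it).
- place_of(picture, query): "point" ([column, row] in pixels: a listed point, or the origin of a listed thing).
The state is a dict: "time_s": time; "qpos": joint angles; "dq": joint speeds; "tau": joint torques, N m; "tcp_pos": TCP position; "ee_rot": TCP orientation; "ft_force": force on the tool from outside, world axes, zero at the start; "moment": the same for the moment, N m; "opening": finger opening in mm; "gripper_force": force on a finger pad.
Only numpy, scipy, OpenCV 4.12 (cv2) and the standard library are available. Lean on these libraries where they do the work, as an engineer would, in place of code of your own. Each camera call takes 0.05 s, during which the arm holds its last target. There are 200 camera calls.

## Working session

There is one attempt and no reset: what is moved stays moved. The work goes in short steps, Python scripts to look and compute and a shell command to move; the robot and the scene stay as the last step left them, time stands still between calls to the robot, and variables do not carry over. Pictures are saved under pics/ and viewed, at most 10 in all, crops included, and the job is handed in when it is done.

```bash
ls; mkdir -p pics
cat > h.py <<'E'
import numpy as np, cv2
from cell import *
def ray(p,uv,st=None):
    f=200/np.tan(np.radians(p["fov_y"])/2)
    d=np.array([(uv[0]-p["cx"])/f,(uv[1]-p["cy"])/f,1.])
    if "cam_to_world" in p: T=np.array(p["cam_to_world"])
    else:
        W=np.eye(4);W[:3,:3]=st["ee_rot"];W[:3,3]=st["tcp_pos"];T=W@np.array(p["hand_eye"])
    return T[:3,3],T[:3,:3]@d
def at_z(p,uv,z,st=None):
    o,d=ray(p,uv,st);return o+d*(z-o[2])/d[2]
def tri(rs):
    A=np.zeros((3,3));b=np.zeros(3)
    for o,d in rs:
        d=d/np.linalg.norm(d);M=np.eye(3)-np.outer(d,d);A+=M;b+=M@o
    return np.linalg.solve(A,b)
def save(p,n): cv2.imwrite("pics/"+n,p["frame"][:,:,::-1])
E
python3 - <<'E'
from h import *
np.set_printoptions(precision=1,suppress=True)
P={n:optics.grab_frame(n) for n in("scene","top")}
for n in P: print(n,np.array(P[n]["cam_to_world"]))
cv2.imwrite("pics/a.png",np.vstack([cv2.resize(P[n]["frame"],(480,300),interpolation=3) for n in P])[:,:,::-1])
for q in "kettle_handle kettle_base big_hob small_hob big_knob small_knob bowl_mid mug_mid spice_jar_mid grater_mid".split():
    R={}
    for n in P:
        r=place_of(P[n],q); R[n]=r
        print(q,n,[(np.round(x["point"],1).tolist(),round(x["score"],2)) for x in r[:3]])
    if R["scene"] and R["top"]:
        print("   tri",tri([ray(P[n],R[n][0]["point"]) for n in P]))
E
```

```text
pics
scene [[   0.3    0.5   -0.8 1546.6]
 [   1.    -0.1    0.2 -304.9]
 [   0.    -0.8   -0.6  910.9]
 [   0.     0.     0.     1. ]]
top [[   0.    -1.     0.2  245.2]
 [  -1.    -0.    -0.    23.1]
 [   0.    -0.2   -1.  1576.8]
 [   0.     0.     0.     1. ]]
kettle_handle scene [([300.2, 224.9], 0.88), ([209.7, 172.9], 0.88)]
kettle_handle top [([414.3, 253.7], 0.72), ([351.9, 132.9], 0.71), ([343.9, 199.8], 0.69)]
   tri [ 327.5 -192.6   23.8]
kettle_base scene []
kettle_base top []
big_hob scene [([409.0, 263.8], 0.71)]
big_hob top [([262.1, 147.0], 0.66)]
   tri [657.1 201.9   5.7]
small_hob scene [([304.2, 284.4], 0.69), ([161.0, 272.4], 0.55)]
small_hob top []
big_knob scene [([384.6, 214.5], 0.68)]
big_knob top [([260.4, 193.3], 0.52)]
   tri [477.7 196.3  54.5]
small_knob scene [([388.6, 216.3], 0.7), ([292.5, 227.9], 0.68)]
small_knob top [([344.2, 198.7], 0.68)]
   tri [512.3  37.2 124.3]
bowl_mid scene [([479.8, 201.8], 0.56)]
bowl_mid top [([163.9, 196.0], 0.81)]
   tri [469.9 536.9  37.1]
mug_mid scene [([485.3, 229.3], 0.96)]
mug_mid top [([186.2, 151.9], 0.76)]
   tri [624.  460.7  54.4]
spice_jar_mid scene [([144.8, 246.0], 0.74), ([307.5, 281.6], 0.19)]
spice_jar_mid top [([465.2, 202.3], 0.59)]
   tri [ 449.2 -515.1   57.3]
grater_mid scene [([162.6, 272.9], 0.68)]
grater_mid top [([449.4, 153.0], 0.92)]
   tri [ 616.  -457.8   93.5]
```

View pics/a.png

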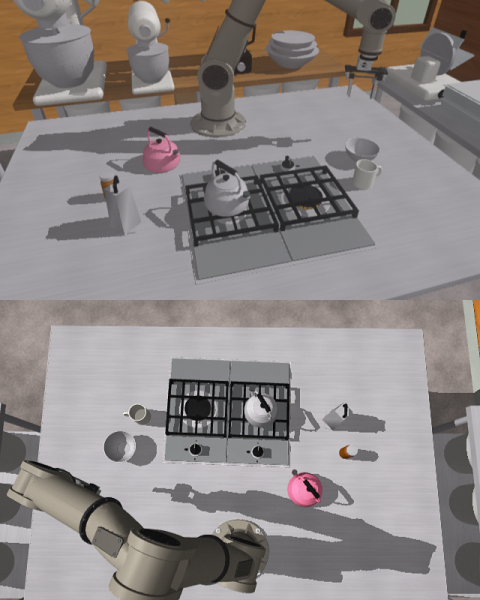

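The picture shows the steel kettle on the right-hand unit, with its handle at about (352,133) in top and (300,225) in scene. The pink kettle is off the hob, at top (414,254). The steel one on the grate fits the description. The big burner must be the left unit at top (262,147), which I'll confirm in an enlarged crop.

Run:
```python
from h import *
np.set_printoptions(precision=1,suppress=True)
P={n:optics.grab_frame(n) for n in("scene","top")}
t=cv2.resize(P["top"]["frame"][70:225,215:395],None,fx=3,fy=3,interpolation=cv2.INTER_CUBIC)
s=cv2.resize(P["scene"]["frame"][190:310,250:350],None,fx=2.5,fy=2.5,interpolation=cv2.INTER_CUBIC)
c=np.zeros((max(len(t),len(s)),t.shape[1]+s.shape[1],3),np.uint8);c[:len(t),:t.shape[1]]=t;c[:len(s),t.shape[1]:]=s
print(c.shape);cv2.imwrite("pics/b.png",c[:,:,::-1])
print("handle",tri([ray(P["scene"],[300.2,224.9]),ray(P["top"],[351.9,132.9])]))
print("small knob",tri([ray(P["scene"],[292.5,227.9]),ray(P["top"],[344.2,198.7])]),at_z(P["top"],[344.2,198.7],40),at_z(P["top"],[260.4,193.3],40),at_z(P["top"],[262.1,147.],0))
for n in P:
  for q in("kettle_handle","big_knob","small_knob"):
    for r in regions_of(P[n],q)[:3]:
      ys,xs=np.nonzero(r["region"]);m=cv2.minAreaRect(np.c_[xs,ys].astype(np.float32));print(n,q,r["score"],m,len(xs))
```

```text
(465, 790, 3)
handle [ 652.6 -110.3  204.5]
small knob [461.5 -94.4  47.2] [462.2 -96.5  40. ] [479.9 197.7  40. ] [657.5 200.    0. ]
scene kettle_handle 0.7 ((304.2550354003906, 254.18194580078125), (61.18339157104492, 71.72856140136719), 15.52410888671875) 3159
scene kettle_handle 0.69 ((216.25892639160156, 201.95364379882812), (50.34671401977539, 58.95815658569336), 10.885527610778809) 2148
scene big_knob 0.67 ((383.0, 218.0), (14.142135620117188, 14.142135620117188), 45.0) 164
scene small_knob 0.55 ((291.0000305175781, 229.00001525878906), (11.31370735168457, 9.899494171142578), 45.0) 88
top kettle_handle 0.74 ((406.5615234375, 251.8044891357422), (46.46078109741211, 48.09241485595703), 11.768289566040039) 1823
top kettle_handle 0.32 ((343.5, 201.5), (13.0, 13.0), 90.0) 154
top big_knob 0.69 ((259.5, 199.0), (14.0, 15.0), 90.0) 187
top small_knob 0.73 ((345.1610412597656, 150.31390380859375), (81.6703872680664, 136.0532684326172), 2.2025983333587646) 9015
top small_knob 0.43 ((344.0, 202.0), (12.0, 12.0), 90.0) 134
```

View pics/b.png

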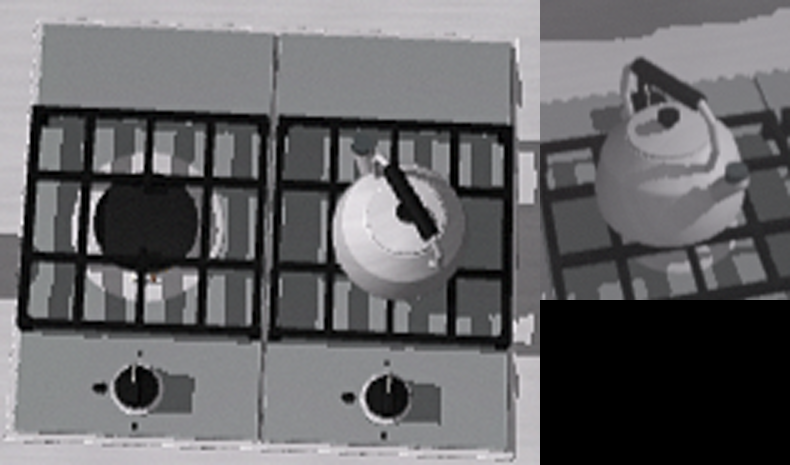

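Confirmed: the steel kettle stands on the right (small) unit, with its bar running from crop (432,235) to the spout end at (388,165), roughly 32° from x. The large brass ring is on the left unit. Both pointers point away from the robot. Next, a closer look from above.

```bash
python3 - <<'E'
from h import *
np.set_printoptions(precision=2,suppress=True)
s=read_state();print(s["time_s"],s["tcp_pos"],np.array(s["ee_rot"]))
p=optics.grab_frame("wrist");print(p["fov_y"],np.array(p["hand_eye"]))
E
python3 -m crank '[0.0,0,0.05,0,0,0,1, 0,0,0.1,0,0,0,1, 0.02,-0.03,0.14,0,0,0,1, 0.04,-0.065,0.17,0,0,0,1, 0.06,-0.105,0.19,0,0,0,1, 0.08,-0.15,0.2,0,0,0,1, 0.1,-0.195,0.2,0,0,0,1, 0.12,-0.24,0.2,0,0,0,1, 0.14,-0.285,0.2,0,0,0,1, 0.16,-0.33,0.2,0,0,0,1, 0.18,-0.375,0.2,0,0,0,1, 0.2,-0.42,0.2,0,0,0,1, 0.22,-0.465,0.2,0,0,0,1, 0.24,-0.51,0.2,0,0,0,1, 0.26,-0.55,0.2,0,0,0,1, 0.26,-0.55,0.2,0,0,0,1, 0.26,-0.55,0.2,0,0,0,1]'
```

```text
1.5 [282.47 613.02 205.46] [[-0.91  0.42 -0.  ]
 [ 0.42  0.91 -0.  ]
 [ 0.   -0.   -1.  ]]
60.806309227385924 [[  -0.     -0.96   -0.28   82.99]
 [   1.     -0.     -0.     -1.3 ]
 [   0.     -0.28    0.96 -180.04]
 [   0.      0.      0.      1.  ]]
time_s: 3.25
tcp_pos: [542.6, 62.1, 405.4]
ee_rot: [[-0.907, 0.42, -0.0], [0.42, 0.907, -0.0], [0.0, -0.0, -1.0]]
ft_force: [-0.3, -0.1, -0.1]
opening: 94.0
gripper_force: 0.0
```

Run:
```python
from h import *
np.set_printoptions(precision=1,suppress=True)
s=read_state();p=optics.grab_frame("wrist");save(p,"c.png");np.save("s.npy",dict(s=s,p=p),allow_pickle=True)
Z=dict(kettle_handle=199,kettle_base=44,big_hob=0,small_hob=0,big_knob=40,small_knob=40)
for q,z in Z.items():
    for r in place_of(p,q)[:3]: print(q,r["score"],np.round(r["point"]),at_z(p,r["point"],z,s))
```

```text
kettle_handle 0.97 [227. 297.] [ 635.7 -113.   199. ]
big_hob 0.58 [414. 185.] [664.3 189.6   0. ]
big_knob 0.83 [381.  70.] [464.2 200.2  40. ]
small_knob 0.83 [207. 145.] [451.  -93.5  40. ]
```

View pics/c.png

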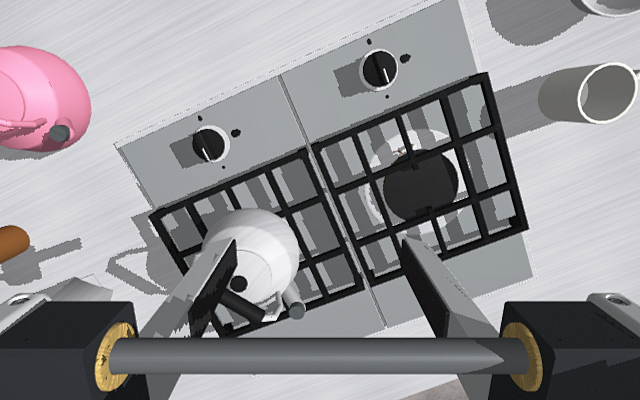

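The big burner's brass ring is around (413,187), its grate corners are at about (487,73), (313,147), (527,227) and (365,283), and its knob is at (381,70). The kettle bar is partly behind a finger, around (240,298).

Run:
```python
from h import *
np.set_printoptions(precision=1,suppress=True)
D=np.load("s.npy",allow_pickle=True).item();s,p=D["s"],D["p"]
for uv in[(487,73),(313,147),(527,227),(365,283),(150,215),(305,150)]: print(uv,at_z(p,uv,44,s))
for uv in[(420,184),(413,187)]: print(uv,at_z(p,uv,25,s))
t=optics.grab_frame("top")
for uv in[(35/3+215,107/3+70),(268/3+215,117/3+70),(20/3+215,328/3+70),(262/3+215,337/3+70)]: print("top",at_z(t,uv,44))
for uv in[(388/3+215,165/3+70),(432/3+215,235/3+70)]: print("bar",at_z(t,uv,207))
```

```text
(487, 73) [534.6 340.3  44. ]
(313, 147) [524.7  58.7  44. ]
(527, 227) [798.7 329.6  44. ]
(365, 283) [781.6  40.3  44. ]
(150, 215) [ 512.4 -237.3   44. ]
(305, 150) [523.7  45.2  44. ]
(420, 184) [658.9 194.7  25. ]
(413, 187) [658.9 182.2  25. ]
top [798.9 326.4  44. ]
top [788.5  45.8  44. ]
top [528.2 334.2  44. ]
top [519.   50.9  44. ]
bar [678.  -85.7 207. ]
bar [ 601.1 -131.9  207. ]
```

```bash
python3 -m crank '[0.012,-0.022,0,0,0,8,1, 0.024,-0.044,0,0,0,16,1, 0.036,-0.066,-0.01,0,0,24,1, 0.048,-0.088,-0.02,0,0,32,1, 0.06,-0.11,-0.04,0,0,40,1, 0.072,-0.132,-0.06,0,0,48,1, 0.084,-0.154,-0.08,0,0,56,1, 0.095,-0.172,-0.1,0,0,56,1, 0.095,-0.172,-0.1,0,0,56,1,0.095,-0.172,-0.1,0,0,56,1]'
python3 - <<'E'
from h import *
np.set_printoptions(precision=1,suppress=True)
s=read_state();print(np.array(s["qpos"])*57.3);p=optics.grab_frame("wrist");save(p,"d.png");np.save("s.npy",dict(s=s,p=p),allow_pickle=True)
for r in place_of(p,"kettle_handle")[:3]: print(r["score"],np.round(r["point"]),at_z(p,r["point"],199,s))
E
```

```text
time_s: 4.65
tcp_pos: [637.4, -108.8, 305.3]
ee_rot: [[-0.855, -0.518, -0.001], [-0.518, 0.855, -0.0], [0.001, 0.0, -1.0]]
ft_force: [0.2, -0.0, 1.1]
opening: 94.0
gripper_force: 0.0
[-18.   19.3  29.2  90.   -9.7  73.3 133.9]
0.69 [318. 205.] [ 639.9 -108.6  199. ]
```

View pics/d.png

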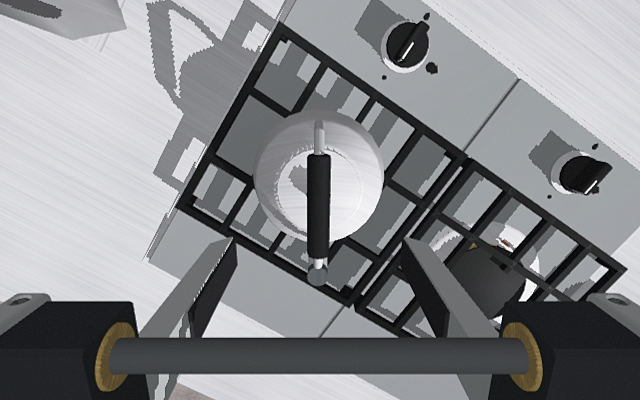

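The bar sits at column 318, rows 155–262, aligned with the tool. Descending to grip it.

```bash
python3 -m crank '[0.002,0,-0.03,0,0,0,1, 0.002,0,-0.07,0,0,0,1, 0.002,0,-0.1,0,0,0,1, 0.002,0,-0.125,0,0,0,1, 0.002,0,-0.125,0,0,0,1, 0.002,0,-0.125,0,0,0,0.1, 0.002,0,-0.125,0,0,0,0.1, 0.002,0,-0.125,0,0,0,0.1, 0.002,0,-0.125,0,0,0,0.1, 0.002,0,-0.125,0,0,0,0.1, 0.002,0,-0.125,0,0,0,0.1, 0.002,0,-0.125,0,0,0,0.1, 0.002,0,-0.125,0,0,0,0.1]' 20
```

```text
time_s: 6.05
tcp_pos: [639.5, -109.0, 180.5]
ee_rot: [[-0.855, -0.519, -0.0], [-0.519, 0.855, -0.0], [0.0, -0.0, -1.0]]
ft_force: [-0.3, 0.1, -0.4]
opening: 33.2
gripper_force: 0.0
```

```bash
python3 -m crank '[0,0,0,0,0,0,0.1,0,0,0,0,0,0,0.1,0,0,0,0,0,0,0.1,0,0,0,0,0,0,0.1]' 20
```

```text
time_s: 6.45
tcp_pos: [639.4, -108.9, 180.4]
ee_rot: [[-0.855, -0.519, -0.0], [-0.519, 0.855, 0.0], [0.0, 0.0, -1.0]]
ft_force: [0.6, -0.1, -1.9]
opening: 19.4
gripper_force: 20.0
```

```bash
python3 -m crank '[0,0.006,0,0,0,0,0.1, 0.001,0.018,0,0,0,0,0.1, 0.002,0.035,0,0,0,0,0.1, 0.004,0.055,0,0,0,0,0.1, 0.005,0.075,0,0,0,0,0.1, 0.007,0.095,0,0,0,0,0.1, 0.008,0.115,0,0,0,0,0.1, 0.009,0.135,0,0,0,0,0.1, 0.01,0.155,0,0,0,0,0.1, 0.012,0.175,0,0,0,0,0.1, 0.013,0.195,0,0,0,0,0.1, 0.014,0.215,0,0,0,0,0.1, 0.016,0.235,0,0,0,0,0.1, 0.017,0.255,0,0,0,0,0.1, 0.018,0.272,0,0,0,0,0.1, 0.019,0.286,0,0,0,0,0.1, 0.0195,0.295,0,0,0,0,0.1, 0.0195,0.299,0,0,0,0,0.1, 0.0195,0.299,0,0,0,0,0.1, 0.0195,0.299,0,0,0,0,0.1]'
python3 - <<'E'
from h import *
np.set_printoptions(precision=1,suppress=True)
P={n:optics.grab_frame(n) for n in("scene","top")}
t=cv2.resize(P["top"]["frame"][80:220,215:355],(400,400),interpolation=cv2.INTER_CUBIC)
c=cv2.resize(P["scene"]["frame"][180:320,290:430],(400,400),interpolation=cv2.INTER_CUBIC)
cv2.imwrite("pics/e.png",np.hstack([t,c])[:,:,::-1])
E
```

```text
time_s: 8.45
tcp_pos: [659.0, 189.4, 180.4]
ee_rot: [[-0.855, -0.518, -0.0], [-0.518, 0.855, -0.0], [0.0, -0.0, -1.0]]
ft_force: [-0.1, 0.6, -3.6]
opening: 19.8
gripper_force: 20.0
```

View pics/e.png

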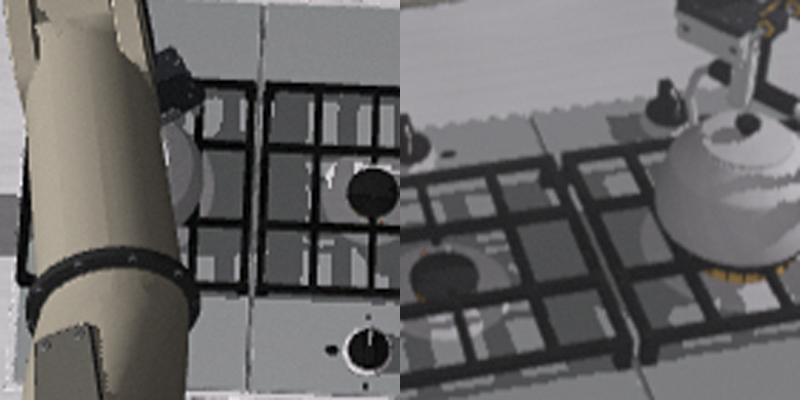

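The kettle now stands upright over the big burner. Release, rise and check.

```bash
python3 -m crank '[0,0,0,0,0,0,1,0,0,0,0,0,0,1,0,0,0,0,0,0,1,0,0,0,0,0,0,1,0,0,0,0,0,0,1, 0,0,0.02,0,0,0,1, 0,0,0.06,0,0,0,1, 0,0,0.1,0,0,0,1, 0,0,0.14,0,0,0,1,0,0,0.15,0,0,0,1,0,0,0.15,0,0,0,1]'
python3 - <<'E'
from h import *
np.set_printoptions(precision=1,suppress=True)
s=read_state();print(np.array(s["qpos"])*57.3);p=optics.grab_frame("wrist");save(p,"f.png");np.save("s.npy",dict(s=s,p=p),allow_pickle=True)
for q,z in dict(kettle_handle=199,big_hob=0,big_knob=40).items():
  for r in place_of(p,q)[:3]: print(q,r["score"],np.round(r["point"]),at_z(p,r["point"],z,s))
E
```

```text
time_s: 9.65
tcp_pos: [659.6, 190.1, 332.2]
ee_rot: [[-0.855, -0.519, 0.003], [-0.519, 0.855, 0.001], [-0.003, -0.0, -1.0]]
ft_force: [-0.7, 0.3, -0.1]
opening: 94.1
gripper_force: 0.0
[-39.6  22.3  25.8  82.2  -9.8  77.5 107.9]
kettle_handle 0.91 [315. 194.] [661.5 187.  199. ]
big_knob 0.81 [413.  35.] [457.6 206.1  40. ]
```

View pics/f.png

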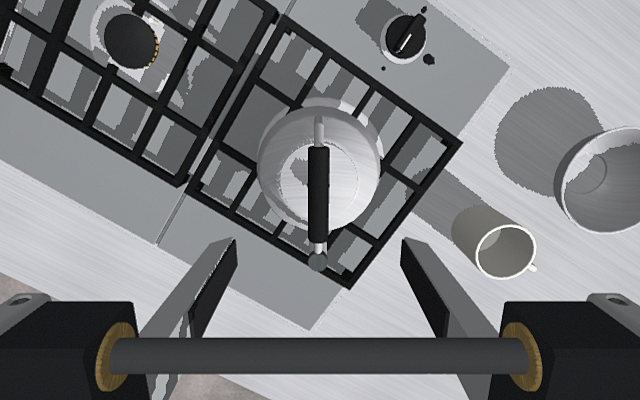

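```bash
python3 - <<'E'
from h import *
np.set_printoptions(precision=1,suppress=True)
D=np.load("s.npy",allow_pickle=True).item();s,p=D["s"],D["p"]
c=np.array([at_z(p,uv,44,s) for uv in[(462,142),(277,17),(348,287),(187,187)]]);print(c,c.mean(0))
for z in (20,30,40):print(at_z(p,(405,37),z,s))
E
python3 -m crank '[-0.02,0,0,0,0,-8,1, -0.04,0,0,0,0,-16,1, -0.06,0,0,0,0,-24,1, -0.08,0,0,0,0,-32,1, -0.1,0,0,0,0,-40,1, -0.12,0.001,0,0,0,-48,1, -0.14,0.002,0,0,0,-56,1, -0.16,0.003,0,0,0,-64,1, -0.18,0.004,0,0,0,-72,1, -0.198,0.006,0,0,0,-80,1, -0.198,0.008,0,0,0,-88,1, -0.198,0.008,0,0,0,-96,1, -0.198,0.008,0,0,0,-104,1, -0.198,0.008,0,0,0,-112,1, -0.198,0.008,0,0,0,-120,1, -0.198,0.008,0,0,0,-128,1, -0.198,0.008,0,0,0,-136,1, -0.198,0.008,0,0,0,-144,1, -0.198,0.008,0,0,0,-152,1, -0.198,0.008,0,0,0,-160,1]'
```

```text
[[531.9 340.2  44. ]
 [528.9  50.3  44. ]
 [799.3 327.4  44. ]
 [783.4  47.   44. ]] [660.9 191.2  44. ]
[459.3 201.1  20. ]
[461.9 199.9  30. ]
[464.5 198.8  40. ]
time_s: 11.85
tcp_pos: [460.5, 197.8, 329.4]
ee_rot: [[0.63, 0.776, -0.001], [0.776, -0.63, -0.001], [-0.002, -0.0, -1.0]]
ft_force: [0.2, -0.1, 0.4]
opening: 93.7
gripper_force: 0.0
```

```bash
python3 -m crank '[0,0,0,0,0,-8,1, 0,0,0,0,0,-16,1, 0,0,-0.02,0,0,-24,1, 0,0,-0.05,0,0,-32,1, 0,0,-0.08,0,0,-40,1, 0,0,-0.11,0,0,-48,1, 0,0,-0.14,0,0,-53.3,1, 0,0,-0.16,0,0,-53.3,1, 0,0,-0.16,0,0,-53.3,1, 0,0,-0.16,0,0,-53.3,1]'
python3 - <<'E'
from h import *
np.set_printoptions(precision=1,suppress=True)
s=read_state();print(np.array(s["qpos"])*57.3);p=optics.grab_frame("wrist");save(p,"g.png");np.save("s.npy",dict(s=s,p=p),allow_pickle=True)
for r in place_of(p,"big_knob")[:3]:
  for z in(20,30,40,50): print(r["score"],np.round(r["point"]),at_z(p,r["point"],z,s))
P={n:optics.grab_frame(n) for n in("scene","top")}
for n in P:
  for r in place_of(P[n],"big_knob")[:2]: print(n,r["score"],np.round(r["point"]),at_z(P[n],r["point"],40))
E
```

```text
time_s: 12.85
tcp_pos: [460.8, 197.7, 170.4]
ee_rot: [[0.999, -0.035, -0.001], [-0.035, -0.999, -0.001], [-0.001, 0.001, -1.0]]
ft_force: [-0.0, -0.0, -0.0]
opening: 93.9
gripper_force: 0.0
[ -62.5   11.7   36.6  117.7   -8.6   53.3 -113.4]
0.82 [315. 196.] [451.6 199.8  20. ]
0.82 [315. 196.] [454.3 199.6  30. ]
0.82 [315. 196.] [457.1 199.5  40. ]
0.82 [315. 196.] [459.8 199.3  50. ]
scene 0.49 [386. 216.] [469.2 205.7  40. ]
```

View pics/g.png

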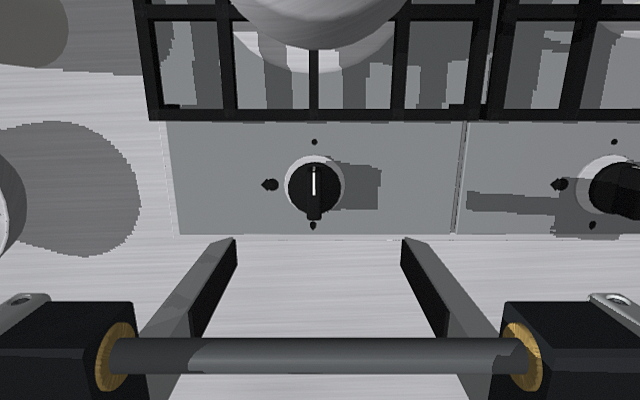

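The knob is at (314,187) with its pointer away from the robot and the large-flame mark on its left at (270,184). Going down close above it with the fingers part open.

```bash
python3 -m crank '[-0.001,0.001,-0.02,0,0,0,0.32, -0.001,0.0015,-0.05,0,0,0,0.32, -0.001,0.0015,-0.08,0,0,0,0.32, -0.001,0.0015,-0.095,0,0,0,0.32, -0.001,0.0015,-0.095,0,0,0,0.32,-0.001,0.0015,-0.095,0,0,0,0.32,-0.001,0.0015,-0.095,0,0,0,0.32]'
python3 - <<'E'
from h import *
np.set_printoptions(precision=1,suppress=True)
s=read_state();p=optics.grab_frame("wrist");save(p,"h.png")
for r in place_of(p,"big_knob")[:3]:
  for z in(20,30,40,50): print(r["score"],np.round(r["point"]),at_z(p,r["point"],z,s))
D=np.load("s.npy",allow_pickle=True).item()
print(tri([ray(D["p"],place_of(p,"big_knob")[0]["point"],s) if 0 else ray(p,place_of(p,"big_knob")[0]["point"],s),ray(D["p"],(315,196),D["s"])]))
E
```

```text
time_s: 13.85
tcp_pos: [460.6, 199.9, 76.6]
ee_rot: [[0.999, -0.036, 0.001], [-0.036, -0.999, 0.001], [0.001, -0.001, -1.0]]
ft_force: [-0.2, -0.1, -0.2]
opening: 41.5
gripper_force: 0.0
0.93 [316. 231.] [450.2 200.9  20. ]
0.93 [316. 231.] [454.  200.7  30. ]
0.93 [316. 231.] [457.9 200.5  40. ]
0.93 [316. 231.] [461.7 200.3  50. ]
[454.1 200.1  30.4]
```

View pics/h.png

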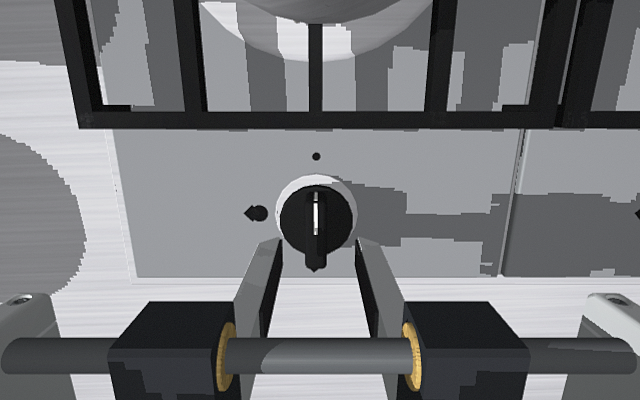

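```bash
python3 -m crank '[-0.001,0,0,0,0,0,0.3, -0.001,0,-0.01,0,0,0,0.3, -0.001,0,-0.025,0,0,0,0.3, -0.001,0,-0.037,0,0,0,0.3, -0.001,0,-0.043,0,0,0,0.3, -0.001,0,-0.043,0,0,0,0.3, -0.001,0,-0.043,0,0,0,0.3]'
```

```text
time_s: 14.7
tcp_pos: [458.8, 199.3, 32.5]
ee_rot: [[0.999, -0.036, -0.001], [-0.036, -0.999, -0.0], [-0.001, 0.0, -1.0]]
ft_force: [-0.6, -1.0, -0.6]
opening: 28.1
gripper_force: 0.0
```

```bash
python3 -m crank '[0,0,-0.002,0,0,0,0.3, 0,0,-0.003,0,0,0,0.3, 0,0,-0.003,0,0,0,0.3]'; python3 -m crank '[0,0,-0.001,0,0,0,0.3, 0,0,-0.002,0,0,0,0.3, 0,0,-0.002,0,0,0,0.3]'; python3 -m crank '[0,0,-0.001,0,0,0,0.3, 0,0,-0.001,0,0,0,0.3]'
```

```text
time_s: 15.0
tcp_pos: [459.2, 199.5, 29.8]
ee_rot: [[0.999, -0.036, 0.0], [-0.036, -0.999, 0.0], [0.0, -0.0, -1.0]]
ft_force: [-3.3, -1.7, 7.4]
opening: 28.0
gripper_force: 3.3
time_s: 15.3
tcp_pos: [459.2, 199.4, 27.9]
ee_rot: [[0.999, -0.036, 0.0], [-0.036, -0.999, 0.0], [0.0, -0.0, -1.0]]
ft_force: [-3.9, -2.9, 9.3]
opening: 28.3
gripper_force: 4.8
time_s: 15.5
tcp_pos: [459.2, 199.4, 26.9]
ee_rot: [[0.999, -0.036, 0.001], [-0.036, -0.999, 0.0], [0.001, -0.0, -1.0]]
ft_force: [-2.7, -1.9, 9.4]
opening: 28.3
gripper_force: 6.3
```

The skirt is met at about z = 32 and the force follows the spring. Now grip the bar and push to the stop.

```bash
python3 -m crank '[0,0,0,0,0,0,0.0, 0,0,0,0,0,0,0, 0,0,0,0,0,0,0, 0,0,0,0,0,0,0, 0,0,-0.001,0,0,0,0, 0,0,-0.002,0,0,0,0,0,0,-0.002,0,0,0,0]' 25
```

```text
time_s: 16.2
tcp_pos: [460.1, 201.6, 26.0]
ee_rot: [[0.999, -0.035, 0.002], [-0.035, -0.999, 0.003], [0.002, -0.004, -1.0]]
ft_force: [-7.1, 5.4, 28.0]
opening: 13.7
gripper_force: 29.9
```

```bash
python3 -m crank '[0.0005,0.001,0,0,0,0,0, 0.001,0.002,0.0005,0,0,0,0, 0.001,0.002,0.0005,0,0,7,0, 0.001,0.002,0.0005,0,0,14,0, 0.001,0.002,0.0005,0,0,21,0, 0.001,0.002,0.0005,0,0,28,0, 0.001,0.002,0.0005,0,0,35,0, 0.001,0.002,0.0005,0,0,42,0, 0.001,0.002,0.0005,0,0,49,0, 0.001,0.002,0.0005,0,0,56,0, 0.001,0.002,0.0005,0,0,63,0, 0.001,0.002,0.0005,0,0,70,0, 0.001,0.002,0.0005,0,0,77,0, 0.001,0.002,0.0005,0,0,84,0, 0.001,0.002,0.0005,0,0,90,0, 0.001,0.002,0.0005,0,0,90,0, 0.001,0.002,0.0005,0,0,90,0]' 25
python3 - <<'E'
from h import *
p=optics.grab_frame("wrist");t=optics.grab_frame("scene")
print(read_state()["moment"])
a=cv2.resize(p["frame"],(480,300));b=cv2.resize(t["frame"][150:290,330:450],(343,400),interpolation=2)
c=np.zeros((400,823,3),np.uint8);c[:300,:480]=a;c[:,480:]=b
cv2.imwrite("pics/i.png",c[:,:800,::-1])
E
```

```text
time_s: 17.9
tcp_pos: [462.7, 199.2, 26.2]
ee_rot: [[0.038, 0.999, 0.004], [0.999, -0.038, -0.001], [-0.001, 0.004, -1.0]]
ft_force: [7.4, -17.0, 16.9]
opening: 13.6
gripper_force: 29.3
[-4.44114831 -1.81275724  0.0535975 ]
```

View pics/i.png

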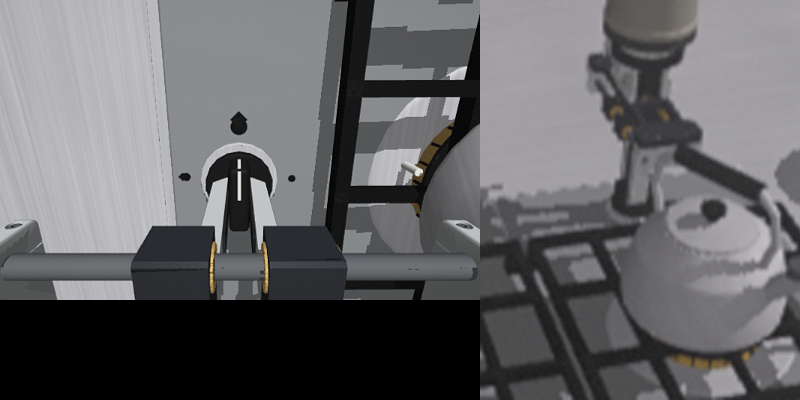

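The knob was gripped throughout and the pointer is now at the large-flame mark; the kettle is in place. I'll relieve the side load, keep pushing, then check.

```bash
python3 -m crank '[0,-0.001,-0.0003,0,0,0,0, 0,-0.002,-0.0005,0,0,0,0, 0,-0.002,-0.0005,0,0,0,0,0,-0.002,-0.0005,0,0,0,0,0,-0.002,-0.0005,0,0,0,0]' 25
python3 - <<'E'
from h import *
np.set_printoptions(precision=1,suppress=True)
for n in("scene","top"):
  p=optics.grab_frame(n)
  for r in place_of(p,"kettle_handle")[:3]: print(n,r["score"],r["point"],at_z(p,r["point"],199))
E
```

```text
time_s: 18.5
tcp_pos: [462.8, 199.0, 26.1]
ee_rot: [[0.037, 0.999, 0.005], [0.999, -0.037, 0.001], [0.001, 0.005, -1.0]]
ft_force: [4.2, -9.9, 22.2]
opening: 14.0
gripper_force: 29.6
scene 0.91 [414.0, 209.1] [655.4 196.  199. ]
scene 0.57 [209.0, 175.1] [ 347.7 -312.1  199. ]
top 0.95 [257.3, 129.3] [664.1 194.5 199. ]
top 0.6 [412.8, 253.6] [ 269.4 -295.1  199. ]
```

Kettle about (660,194) against the burner at (660,191); the knob is at its stop with 22 N. Handing in.

```bash
python3 -c "
from cell import hand_in
print(hand_in())"
```

```text
the job is handed in; nothing more can be done
None
```

The job is handed in, with no verdict returned: by my last measurements the kettle stands about 3 mm off the big burner's axis, and the big knob is at the large flame mark, held against its stop with about 22 N.

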